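Back off the handed nut of a brush station and draw out its C-washer

ROBOT

A 6-joint arm with a two-finger parallel gripper is mounted at the origin on a cart in front of the work surface, level with it; the furniture and walls round the work are solid. World frame = base frame: x ahead of the robot, y to its left, z up, the work surface at z = 0. Lengths are in m, angles in rad, forces in N, time in s.
With the tool pointing down it reaches from about 0.25 to 0.725 m from the base axis. Payload 4 kg.
Tool frame: the origin (TCP) lies midway between the tips of the shut fingers; the grasp point (between the pads) lies 19 mm behind it; z points along the fingers, y is the line along which they close (so a half turn about z gives the same grasp; the last joint's range is limited). The gripper opens to 85 mm and grips with 20 to 120 N. Pads are 22 mm wide; open, the fingers measure 114 mm over their backs; the gripper's body (76 mm by 85 mm) begins 54 mm behind the grasp point. The pads swing forward as they close: fully open they stand 13 mm farther back than shut.
Start: joints at [1.173, 0.241, 0.005, 1.335, 0, 1.571], TCP at [0.194, 0.461, 0.231] pointing down, gripper open.
Joint ranges: [-2.72, 2.72], [-1.05, 1.87], [-1.09, 1.28], [-1.99, 2.15], [-1.42, 1.44], [-3.14, 3.14]. Speed limits (rad/s): [2.79, 2.79, 3.14, 3.14, 3.14, 3.14].

INTERFACE

Orientations are given as a unit quaternion [x, y, z, w].
In Python, from workcell import bot gives the robot as it stands. The module is installed in compiled form; this text tells all that it offers.
- The arm moves only by the tool jog_arm, never from a script. Its argument "deltas" is a list of rows, each an object with "fingers": the opening, from 0 (shut) to 1 (fully open); "delta_pos": the shift along the tool's x, y, z normalised to -1 to 1, where 1 is 300 mm, a list of three; "yaw": the turn about the tool's z normalised to -1 to 1, where 1 is pi/4 rad. A call has 1 to 12 rows; each row is the pose to reach, as a shift and turn from the pose commanded when the call began, along the tool's axes at that moment; what a row does not reach only later rows make up. A row lasts 1/10 s, in which the tool goes at most 50 mm and 8.59 degrees, less where a joint would pass 70% of its speed; a pose out of reach is approached as far as the arm can. A call with a number of a shift or a turn outside -1 to 1 is refused whole. A call with a gripper value outside its range is refused whole. The fingers move at their own pace and stop on an object; the grip force is fixed at half the most. Time passes only in rows, so rows that repeat a pose let the fingers close. It gives the time, the measured TCP pose, the force, the opening and the grip force at its end, in the units of the state.
- bot.get_obs(): the state, without advancing time (a new reading comes with each control period).
- bot.camera(name): name is "side" or "top"; returns a dict with "image" (400x640x3 uint8, red, green, blue), "range_z" (400x640 float32, m along the optical axis (not along the pixel's ray), 0 where there is no reading), "fx", "fy", "cx", "cy" (pixels), "rvec" (rotation vector, rad) and "tvec" (3), from world to camera coordinates, as OpenCV has them. Camera axes: x right, y down, z forward; pixel columns grow to the right and rows downward; lengths in m; the calibration is good to about 2 mm. A picture is of the moment at which its call begins.
- bot.job_done(): hands the job in; it is judged then, once.
The state is a dict: "clock": time; "joint_pos": joint angles; "joint_vel": joint speeds; "tau": joint torques, N m; "eef_pos": TCP position; "tool_rot": TCP orientation; "ft_force": force on the tool from outside, world axes, zero at the start; "ft_torque": the same for the moment, N m; "grip_width": finger opening in m; "grasp_force": force on a finger pad.
Only numpy, scipy, OpenCV 4.12 (cv2) and the standard library are available. Lean on these libraries where they do the work, as an engineer would, in place of code of your own. Each camera call takes 0.05 s, during which the arm holds its last target. There are 200 camera calls.

TASK

The worn brush of the tip-cleaning station on your left is to be changed. Its spindle is threaded right- or left-handed (nobody marked which), so feel gently which way the hexagon nut gives, without forcing the spindle round, and back the nut off in that direction until the C-washer under it can be lifted out of its recess. Draw the C-washer out from under the nut by its ear and lay it flat in the yellow tray; leave the other station and everything else as it is.

Things in the scene. Friction and masses are not known exactly. Their poses are not given: they have to be found in the camera images.
- stand_a: one of two look-alike tip-cleaning brush stations fixed to the bench; the left one (larger y) is to be worked on. Foot 110 x 96 mm, grey drum 84 mm across, above it (z 56 to 83) the brush: black hub 68 mm, soft brass bristles out to 104 mm. Origin on the vertical spindle axis, under the foot; the washer's ear points along -x. A 9 mm stud ends at z 144 in a clip that keeps the nut on
- stand_b: the other brush station, same sizes. In use one of the two spindles turns clockwise and the other counter-clockwise, so one has a left-hand and the other a right-hand thread; nothing shows which
- spindle_a (a joint): twist of stand_a's spindle with its brush and washer (rad, 0 at rest, + counter-clockwise from above), held by the drive's rubber coupling: a spring of 2 N m/rad that springs back and tears at 0.25 rad (0.5 N m) either way
- spindle_b (a joint): the same for stand_b
- nut_a_hex (a point): grip point of stand_a's tall hexagon nut, on the axis, at z 123 mm while tight (as it starts): 27 mm across flats (they face this point's y and every 60 degrees), hexagon 8 mm above to 25 below this point, then a collar 37 mm wide, 10 high. Tightening way: blocked, the spindle twists along. Other way: turns at about 0.1 N m, rises 8 mm a turn (10 mm at most), stays; at +3.5 mm the washer comes out
- nut_b_hex (a point): the same for the hexagon nut of stand_b, which has the other thread hand
- washer_a_ear (a point): centre of the pull ear of stand_a's loose steel C-washer (80 g): a block 8 (x) by 14 (y) by 18 mm tall; the washer's underside is 9 mm below this point. The 5 mm thick disc sits in the hub's recess (floor z 83, 2.5 mm deep, notched for the 14 mm tongue to the ear) with its 12 mm slot, open to +x, round the stud: lift it 3 to 4 mm, then draw it along -x
- washer_b_ear (a point): the same for the C-washer of stand_b
- washer_a_disc (a point): centre of the 57 mm disc of stand_a's C-washer, 46 mm from the ear along +x, half-way up its 5 mm thickness; clear of the stud once drawn 45 mm from the spindle axis
- washer_b_disc (a point): the same for the C-washer of stand_b
- washer_a: the C-washer of stand_a as a whole; origin at the disc's centre, on its underside; x points away from the ear
- washer_b: the same for the C-washer of stand_b
- nut_a: the hexagon nut of stand_a as a whole; origin on the spindle axis, 123 mm below the grip point; x towards a corner
- nut_b: the same for the hexagon nut of stand_b
- tray: loose yellow tray, 114 (x) x 155 (y) x 44 mm, open at the top, walls 3 mm, inside 104 x 144 mm, floor 3 mm thick; origin at the centre of its underside
- nippers: side cutters with blue handles lying on the bench, 48 x 111 x 12 mm; bystander
- bottle: white bottle with blue top, 65 mm across and 148 mm tall, origin at the centre of its underside; bystander
- hex_keys: red folding hex key set, 26 x 85 x 18 mm, lying on the bench; bystander
Things that resemble listed ones, but are neither listed nor needed, are in the scene too. Leave any pink look-alike of the washer_a alone.

How it is judged:
By the outcome, as a careful person would: the job done as asked, in the order asked, and still so for the second after the job is handed in, with the robot touching nothing.
It also fails if it takes over 69 s, if anything falls off the work surface, if the arm or the gripper's body presses on something with over 40 N, if the wrist force passes 120 N, or if a joint passes its speed limit or range.

## Working session

There is one attempt and no reset: what is moved stays moved. The work goes in short steps, Python scripts to look and compute and a tool call to move; the robot and the scene stay as the last step left them, time stands still between calls to the robot, and variables do not carry over. Pictures are saved under pics/ and viewed, at most 10 in all, crops included, and the job is handed in when it is done.

Besides the shell and the picture viewer there is one more tool, called as name(argument=value, ...), one argument or row to a line, values as JSON. jog_arm: Moves the arm, as the interface text tells. Scaled input: -1 to 1 covers 300 mm each way for a shift and pi/4 rad each way for a turn. Its arguments: {"type":"object","properties":{"deltas":{"type":"array","items":{"type":"object","properties":{"fingers":{"type":"number"},"delta_pos":{"type":"array","items":{"type":"number"}},"yaw":{"type":"number"}}}}},"required":["deltas"]}

```bash
mkdir -p pics; cat > h.py <<'E'
import numpy as np, cv2
from workcell import bot
def cloud(c):
    R=cv2.Rodrigues(np.array(c['rvec'],float))[0]; t=np.array(c['tvec'],float).ravel()
    z=c['range_z'].astype(float); v,u=np.mgrid[:z.shape[0],:z.shape[1]]
    P=np.stack([(u-c['cx'])/c['fx']*z,(v-c['cy'])/c['fy']*z,z],-1)
    W=(P-t)@R; W[z==0]=np.nan
    return W
def save(n,im,s=1): cv2.imwrite('pics/'+n,cv2.resize(im[:,:,::-1],None,fx=s,fy=s,interpolation=cv2.INTER_CUBIC))
E
python3 - <<'E'
from h import *
ims=[]
for n in('top','side'):
    c=bot.camera(n); ims.append(c['image']); np.savez(n+'0.npz',**c)
    save(n+'0.png',c['image'])
    R=cv2.Rodrigues(np.array(c['rvec'],float))[0];print(n,-R.T@np.array(c['tvec']).ravel(),R[2])
o=bot.get_obs();print(o)
E
```

```text
top [0.42133406 0.08395158 1.26814756] [ 0.12761662 -0.00859981 -0.99178629]
side [0.47792404 1.14255967 0.66239876] [ 0.09431562 -0.87619455 -0.47263905]
{'clock': 0.1, 'joint_pos': array([1.17299176e+00, 2.41346066e-01, 3.88753465e-03, 1.33517683e+00,
       1.03733004e-05, 1.57080737e+00]), 'joint_vel': array([ 3.43865974e-04, -8.41891841e-05,  3.61414946e-03, -1.26035199e-03,
        3.52571290e-04,  1.54383180e-03]), 'tau': array([ 3.29331197e-04, -3.73137152e+01,  2.53010684e+01,  1.08595143e-02,
        6.23206745e-06, -7.28358600e-06]), 'eef_pos': array([0.19348459, 0.46045798, 0.23050866]), 'tool_rot': array([ 1.97598706e-01,  9.80282564e-01, -9.00362996e-04, -1.86769672e-04]), 'ft_force': array([ 0.09432082, -0.35677392, -0.108808  ]), 'ft_torque': array([ 0.01304237,  0.01853941, -0.01283748]), 'grasp_force': 0.0, 'grip_width': 0.08531171194435509}
```

View pics/top0.png

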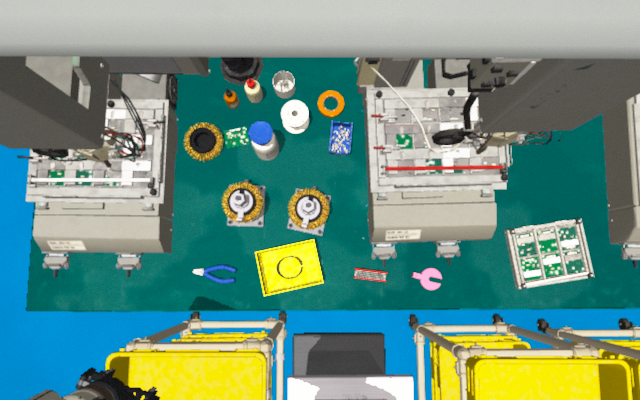

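View pics/side0.png

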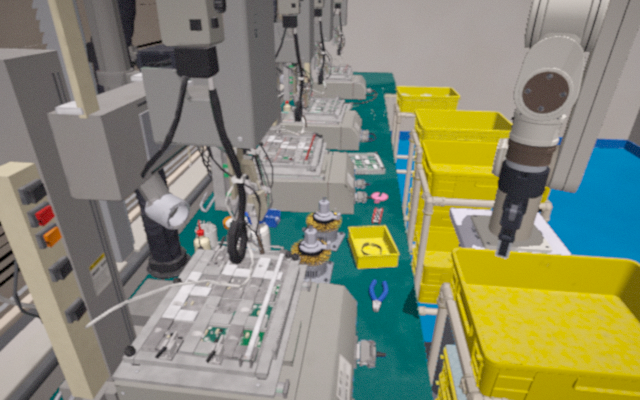

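Top view: two stations, at (243,203), which is left with larger y and so stand_a, and at (309,208), which is stand_b. The tray is at (290,267) with a ring in it, and the pink look-alike is at (428,279). Next I'll measure and check an enlarged crop.

```bash
python3 - <<'E'
from h import *
from scipy.optimize import least_squares
c=dict(np.load('top0.npz')); s=dict(np.load('side0.npz'))
W=cloud(c)
a=c['image'][165:295,200:360]; save('crop.png',a,5)
print('fx',c['fx'],s['fx'])
for n,(u,v) in dict(A=(243,203),B=(309,208)).items():
    P=W[v-35:v+35,u-35:u+35].reshape(-1,3); 
    for lo,hi in((.137,.16),(.125,.137),(.092,.102),(.086,.091),(.075,.085)):
        m=(P[:,2]>lo)&(P[:,2]<hi);Q=P[m]
        if len(Q):print(n,lo,hi,len(Q),Q.mean(0).round(4),Q.min(0).round(3),Q.max(0).round(3))
for n,(u,v,w) in dict(tray=(290,267,38),ring=(290,267,12),nip=(215,272,25),keys=(370,275,18),bottle=(263,140,22)).items():
    P=W[v-w:v+w,u-w:u+w].reshape(-1,3)
    col=c['image'][v-w:v+w,u-w:u+w].reshape(-1,3).astype(int)
    m=(P[:,2]>.008) if n!='ring' else P[:,2]>-1
    if n=='tray': 
        y=(col[:,0]>150)&(col[:,1]>140)&(col[:,2]<90)&(P[:,2]>.035)&(P[:,2]<.055)
        Q=P[y]; r=cv2.minAreaRect(Q[:,:2].astype(np.float32)*1000); print(n,r,Q[:,2].mean())
    else: Q=P[m];print(n,np.nanmin(Q,0).round(3),np.nanmax(Q,0).round(3),np.nanmedian(Q,0).round(4))
E
```

```text
fx 483.0525559753942 404.94661391550983
A 0.137 0.16 24 [0.5896 0.2701 0.1438] [0.579 0.264 0.139] [0.596 0.277 0.149]
A 0.125 0.137 89 [0.5893 0.2694 0.1306] [0.576 0.257 0.126] [0.605 0.283 0.135]
A 0.092 0.102 82 [0.5749 0.2658 0.0963] [0.54  0.246 0.092] [0.608 0.295 0.102]
A 0.086 0.091 228 [0.585  0.2698 0.088 ] [0.542 0.237 0.086] [0.624 0.303 0.091]
A 0.075 0.085 323 [0.5921 0.2672 0.0796] [0.54  0.22  0.075] [0.64  0.323 0.085]
B 0.137 0.16 22 [0.573  0.1048 0.1428] [0.568 0.1   0.138] [0.578 0.11  0.148]
B 0.125 0.137 88 [0.5718 0.1051 0.1308] [0.558 0.093 0.125] [0.587 0.117 0.135]
B 0.092 0.102 72 [0.5577 0.1061 0.0967] [0.523 0.089 0.092] [0.594 0.128 0.102]
B 0.086 0.091 249 [0.5683 0.1058 0.0882] [0.524 0.071 0.086] [0.606 0.138 0.091]
B 0.075 0.085 328 [0.5746 0.1042 0.0794] [0.524 0.056 0.075] [0.623 0.156 0.085]
tray ((428.0190124511719, 155.0272674560547), (114.02123260498047, 153.4556427001953), 12.176702499389648) 0.0426019711490803
ring [ 0.399  0.126 -0.004] [0.458 0.186 0.02 ] [0.4284 0.1557 0.0029]
nip [0.39  0.294 0.008] [0.436 0.404 0.019] [0.4178 0.3443 0.0117]
keys [ 0.39  -0.095  0.008] [ 0.451 -0.011  0.071] [ 0.4108 -0.0595  0.0164]
bottle [0.712 0.168 0.008] [0.807 0.249 0.153] [0.7337 0.2126 0.1399]
```

View pics/crop.png

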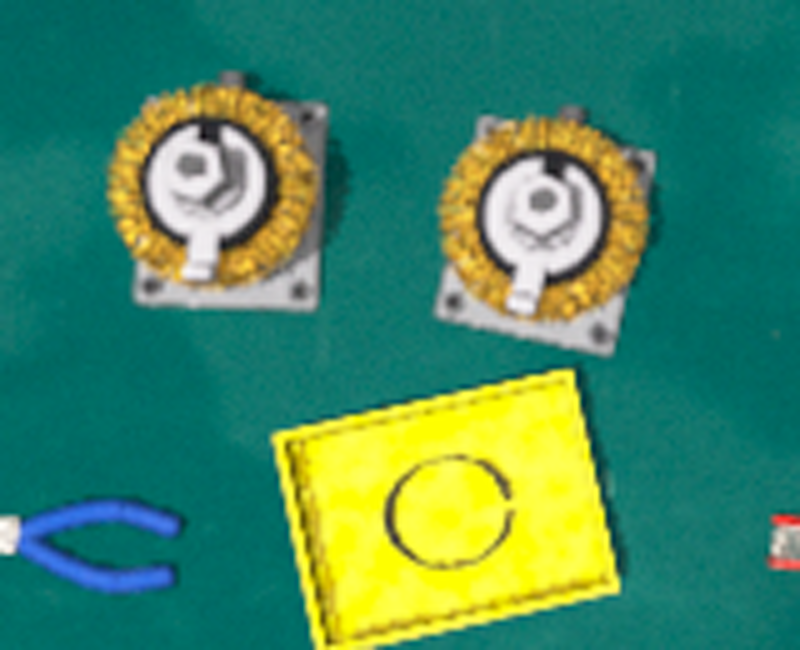

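The crop shows stand_a on the left: nut (195,175), ear at the lower tongue (198,268), slot at the top (208,130). stand_b is on the right with its ear at (520,300). The left one has the larger y, so it is the one meant. Next is the nut's hexagon angle, the ear's direction, and what the ring in the tray is.

```bash
python3 - <<'E'
from h import *
cs=[bot.camera('top') for _ in range(4)]; c=cs[0]
im=np.mean([k['image'].astype(float) for k in cs],0)
cs2=[bot.camera('side') for _ in range(4)]; s=cs2[0]; im2=np.mean([k['image'].astype(float) for k in cs2],0)
def proj(P,c): return cv2.projectPoints(np.asarray(P,float).reshape(-1,1,3),np.array(c['rvec'],float),np.array(c['tvec'],float),np.array([[c['fx'],0,c['cx']],[0,c['fy'],c['cy']],[0,0,1]]),None)[0].reshape(-1,2)
def hexp(x,y,z,t,n=1): 
    k=t+np.pi/6+np.arange(6)*np.pi/3; return np.stack([x+.0270/3**.5*np.cos(k),y+.0270/3**.5*np.sin(k),0*k+z],1)
# ear & axis from mean depth
W=np.nanmean([cloud(k) for k in cs],0)
for n,(u,v) in dict(A=(243,203),B=(309,208)).items():
    P=W[v-35:v+35,u-35:u+35].reshape(-1,3)
    ax=P[(P[:,2]>.128)&(P[:,2]<.134)].mean(0)
    d=np.hypot(*(P[:,:2]-ax[:2]).T); m=(P[:,2]>.095)&(P[:,2]<.105)&(d>.038)&(d<.056)
    e=P[m].mean(0); print(n,'axis',ax,'ear',e,m.sum(),'yaw',np.degrees(np.arctan2(*(ax-e)[1::-1])),'dist',np.hypot(*(ax-e)[:2]))
# hex fit : template match of intensity: variance of pixels inside vs ring outside, on upsampled gradient
g=cv2.cvtColor(im.astype(np.float32),cv2.COLOR_RGB2GRAY)
S=8;u0,v0=220,180;cr=cv2.resize(g[v0:v0+46,u0:u0+46],None,fx=S,fy=S,interpolation=cv2.INTER_CUBIC)
G=cv2.GaussianBlur(cr,(0,0),3);gx=cv2.Sobel(G,5,1,0);gy=cv2.Sobel(G,5,0,1)
best=[]
for t in np.radians(np.arange(0,60,2)):
  b=(-1,)
  for x in np.arange(.584,.597,.001):
    for y in np.arange(.264,.276,.001):
      p=(proj(hexp(x,y,.131,t),c)-[u0,v0]+.5)*S-.5
      sc=0
      for i in range(6):
        q=p[i]+(p[(i+1)%6]-p[i])*np.linspace(.1,.9,9)[:,None]; e=p[(i+1)%6]-p[i]; n=np.array([e[1],-e[0]])/np.hypot(*e)
        xi=q[:,0].astype(int);yi=q[:,1].astype(int); sc+=abs((gx[yi,xi]*n[0]+gy[yi,xi]*n[1]).mean())
      if sc>b[0]: b=(sc,x,y)
  best.append((b[0],np.degrees(t),b[1],b[2]))
best.sort(reverse=True)
for b in best[:8]: print(np.round(b,3))
S2=10;A=cv2.resize(im[182:222,222:262].astype(np.uint8),None,fx=S2,fy=S2,interpolation=cv2.INTER_CUBIC);B=A.copy()
b=best[0];pp=(proj(hexp(b[2],b[3],.131,np.radians(b[1])),c)-[222,182]+.5)*S2-.5
cv2.polylines(B,[pp.astype(int)],True,(255,0,0),1)
C=cv2.resize(im2[222:272,340:405].astype(np.uint8),(400,308),interpolation=cv2.INTER_CUBIC)
u,v=proj([[.59,.27,.12]],s)[0].astype(int);print(u,v)
D=cv2.resize(im2[v-25:v+25,u-32:u+33].astype(np.uint8),(400,308),interpolation=cv2.INTER_CUBIC)
out=np.vstack([np.hstack([A,B])[:290],np.hstack([C,D])])
save('c2.png',out)
E
```

```text
A axis [0.58929098 0.27000493 0.1306402 ] ear [0.54402795 0.27201495 0.10034898] 22 yaw -2.5426979371532576 dist 0.04530763606153199
B axis [0.57191415 0.10521117 0.13064688] ear [0.52781199 0.11460626 0.10038905] 21 yaw -12.025963241986679 dist 0.04509177900462181
[2.77915e+02 4.20000e+01 5.89000e-01 2.71000e-01]
[2.76773e+02 4.00000e+01 5.89000e-01 2.71000e-01]
[2.7582e+02 3.8000e+01 5.8900e-01 2.7100e-01]
[2.7443e+02 4.4000e+01 5.8900e-01 2.7100e-01]
[270.669  36.      0.589   0.271]
[269.707  46.      0.589   0.271]
[267.044  34.      0.589   0.271]
[265.579  20.      0.592   0.276]
309 233
```

View pics/c2.png

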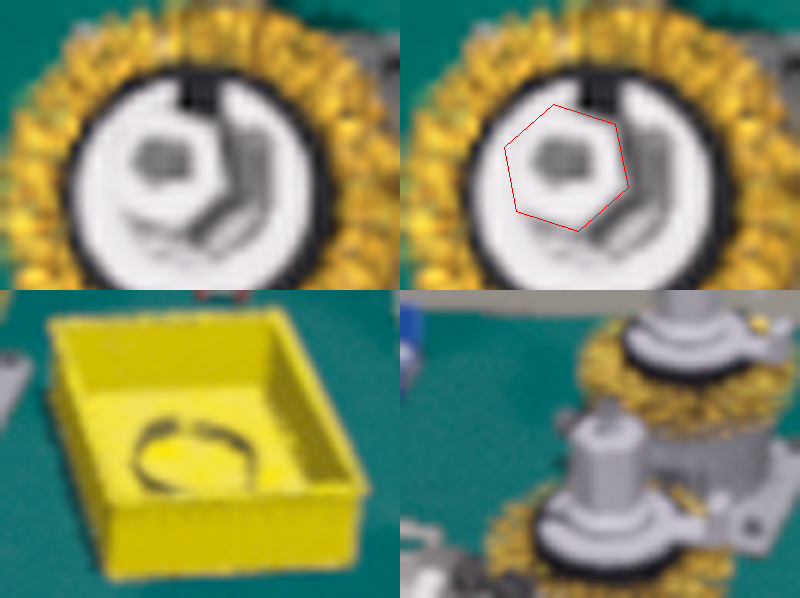

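The hexagon fits the overlay with flat normals at about 41°, 101° and 161° (41° mod 60). The axis is at about (0.589, 0.2705), the ear direction is yaw −2.5°, and the ear top at z 100 agrees with the given sizes. The ring in the tray (side crop at 195,455) is a flat outline on the floor. Next I'll plan the moves.

```bash
cat >> h.py <<'E'
from scipy.spatial.transform import Rotation as Ro
def pose():
    o=bot.get_obs(); R=Ro.from_quat(o['tool_rot']).as_matrix(); return o,R,np.degrees(np.arctan2(R[1,1],R[0,1]))
def to(x,y,z,psi=None):
    o,R,p=pose(); d=R.T@(np.array([x,y,z])-o['eef_pos'])/.3
    yw=0 if psi is None else -(((psi-p)+180)%360-180)/45
    print('t',round(o['clock'],2),'tcp',o['eef_pos'].round(4),'psi',round(p,2),'j6',round(np.degrees(o['joint_pos'][5]),1),'-> d',d.round(4),'yaw',round(yw,4))
E
python3 -c "
from h import *
to(.589,.2705,.231,101);to(.39,.36,.231,101)"
```

```text
t 0.5 tcp [0.1937 0.4609 0.2313] psi 67.21 j6 90.0 -> d [-1.4608e+00 -7.4700e-02  9.0000e-04] yaw -0.7509
t 0.5 tcp [0.1937 0.4609 0.2313] psi 67.21 j6 90.0 -> d [-0.7337 -0.0566  0.0009] yaw -0.7509
```

jog_arm(
  deltas=[
    {"delta_pos":[-0.16,-0.01,0],"yaw":-0.15,"fingers":1},
    {"delta_pos":[-0.32,-0.02,0],"yaw":-0.3,"fingers":1},
    {"delta_pos":[-0.48,-0.03,0],"yaw":-0.45,"fingers":1},
    {"delta_pos":[-0.64,-0.04,0],"yaw":-0.6,"fingers":1},
    {"delta_pos":[-0.8,-0.05,0],"yaw":-0.75,"fingers":1},
    {"delta_pos":[-0.8,-0.05,0],"yaw":-0.75,"fingers":1},
  ],
)

```text
clock: 1.1
eef_pos: [0.4139, 0.3513, 0.2309]
tool_rot: [-0.092, 0.996, -0.0, 0.001]
ft_force: [-0.5, -0.0, -0.2]
grip_width: 0.0852
grasp_force: 0.0
```

```bash
python3 -c "
from h import *
to(.589,.2705,.2,101)"
```

```text
t 1.1 tcp [0.4139 0.3513 0.2309] psi 100.61 j6 29.8 -> d [-0.5239 -0.3721  0.1045] yaw -0.0086
```

jog_arm(
  deltas=[
    {"delta_pos":[-0.13,-0.09,0.02],"yaw":0,"fingers":1},
    {"delta_pos":[-0.26,-0.18,0.05],"yaw":0,"fingers":1},
    {"delta_pos":[-0.39,-0.28,0.08],"yaw":0,"fingers":1},
    {"delta_pos":[-0.52,-0.37,0.1],"yaw":0,"fingers":1},
    {"delta_pos":[-0.52,-0.37,0.1],"yaw":0,"fingers":1},
    {"delta_pos":[-0.52,-0.37,0.1],"yaw":0,"fingers":1},
  ],
)

```text
clock: 1.7
eef_pos: [0.5835, 0.2742, 0.1999]
tool_rot: [-0.094, 0.996, -0.0, -0.001]
ft_force: [0.0, 1.1, -0.2]
grip_width: 0.0854
grasp_force: 0.0
```

```bash
python3 -c "
from h import *
to(.589,.2705,.104,101)"
```

```text
t 1.7 tcp [0.5835 0.2742 0.1999] psi 100.82 j6 14.3 -> d [-0.0164 -0.0157  0.3197] yaw -0.0039
```

jog_arm(
  deltas=[
    {"delta_pos":[0,0,0],"yaw":0,"fingers":1},
    {"delta_pos":[0,0,0],"yaw":0,"fingers":1},
  ],
)

```text
clock: 1.9
eef_pos: [0.5823, 0.276, 0.2022]
tool_rot: [-0.096, 0.995, 0.0, 0.0]
ft_force: [-0.2, 0.8, -0.6]
grip_width: 0.0854
grasp_force: 0.0
```

```bash
python3 -c "
from h import *
to(.589,.2705,.104,101)"
```

```text
t 1.9 tcp [0.5823 0.276  0.2022] psi 101.06 j6 14.3 -> d [-0.0181 -0.0225  0.3273] yaw 0.0014
```

jog_arm(
  deltas=[
    {"delta_pos":[-0.018,-0.022,0.06],"yaw":0,"fingers":1},
    {"delta_pos":[-0.018,-0.022,0.12],"yaw":0,"fingers":1},
    {"delta_pos":[-0.018,-0.022,0.12],"yaw":0,"fingers":1},
    {"delta_pos":[-0.018,-0.022,0.12],"yaw":0,"fingers":1},
  ],
)

```text
clock: 2.3
eef_pos: [0.5891, 0.2702, 0.1661]
tool_rot: [-0.096, 0.995, 0.0, -0.0]
ft_force: [0.2, 0.4, 0.4]
grip_width: 0.0852
grasp_force: 0.0
```

```bash
python3 -c "
from h import *
to(.589,.2705,.104,101)
c=bot.camera('top');to(.589,.2705,.104,101)
save('n3.png',c['image'][170:240,205:285],8)"
```

```text
t 2.3 tcp [0.5891 0.2702 0.1661] psi 101.04 j6 13.6 -> d [1.000e-04 1.100e-03 2.068e-01] yaw 0.0009
t 2.35 tcp [0.5897 0.2703 0.1667] psi 101.03 j6 13.6 -> d [0.0025 0.0011 0.2091] yaw 0.0006
```

View pics/n3.png

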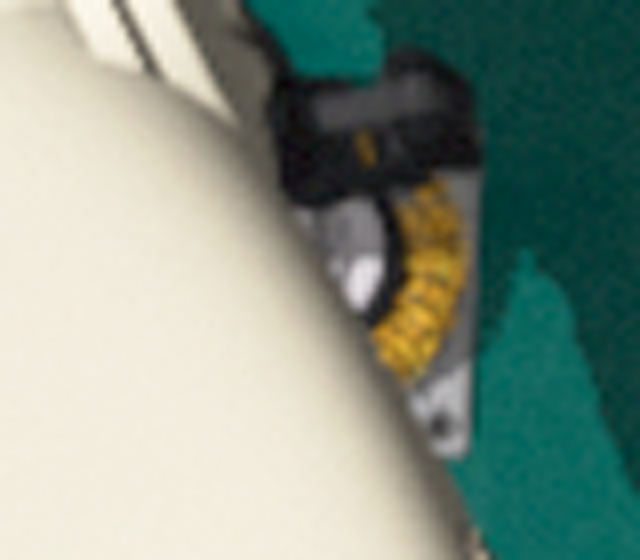

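The picture shows the gripper finger at (390,130) standing clear beside the nut, with the brush and ear underneath it. I'll descend and half-close.

jog_arm(
  deltas=[
    {"delta_pos":[0,0,0.07],"yaw":0,"fingers":1},
    {"delta_pos":[0,0,0.14],"yaw":0,"fingers":1},
    {"delta_pos":[0,0,0.207],"yaw":0,"fingers":0.45},
    {"delta_pos":[0,0,0.207],"yaw":0,"fingers":0.45},
    {"delta_pos":[0,0,0.207],"yaw":0,"fingers":0.45},
  ],
)

```text
clock: 2.85
eef_pos: [0.5902, 0.2698, 0.1044]
tool_rot: [-0.096, 0.995, 0.0, 0.001]
ft_force: [0.5, -1.1, 1.0]
grip_width: 0.0439
grasp_force: 0.0
```

jog_arm(
  deltas=[
    {"delta_pos":[0,0,0],"yaw":0,"fingers":0.2},
    {"delta_pos":[0,0,0],"yaw":0,"fingers":0.2},
    {"delta_pos":[0,0,0],"yaw":0,"fingers":0.2},
    {"delta_pos":[0,0,0],"yaw":0,"fingers":0.2},
  ],
)

```text
clock: 3.25
eef_pos: [0.591, 0.2705, 0.1057]
tool_rot: [-0.096, 0.995, 0.001, 0.002]
ft_force: [-1.7, 1.9, 7.1]
grip_width: 0.0257
grasp_force: 59.9
```

```bash
python3 -c "
from h import *
to(.589,.2705,.104,101);o=bot.get_obs();print(o['ft_force'],o['ft_torque'],o['grip_width'],o['grasp_force'])"
```

```text
t 3.25 tcp [0.591  0.2705 0.1057] psi 100.98 j6 13.6 -> d [0.0067 0.0014 0.0055] yaw -0.0003
[-1.67156648  1.86958759  7.07555878] [0.29531768 0.2791078  0.01918354] 0.025693917395280326 59.8732673143968
```

jog_arm(
  deltas=[
    {"delta_pos":[0,0,0],"yaw":-0.05,"fingers":0.2},
    {"delta_pos":[0,0,0],"yaw":-0.09,"fingers":0.2},
    {"delta_pos":[0,0,0],"yaw":-0.13,"fingers":0.2},
    {"delta_pos":[0,0,0],"yaw":-0.13,"fingers":0.2},
    {"delta_pos":[0,0,0],"yaw":-0.13,"fingers":0.2},
  ],
)

```text
clock: 3.75
eef_pos: [0.591, 0.2707, 0.1057]
tool_rot: [-0.146, 0.989, 0.001, 0.002]
ft_force: [-1.5, 2.6, 5.9]
grip_width: 0.0258
grasp_force: 60.0
```

```bash
python3 -c "
from h import *
to(.589,.2705,.104,101);o=bot.get_obs();print(o['ft_force'],o['ft_torque'],o['grip_width'],o['grasp_force'])"
```

```text
t 3.75 tcp [0.591  0.2707 0.1057] psi 106.82 j6 7.8 -> d [0.0065 0.0012 0.0055] yaw 0.1294
[-1.48460481  2.58117165  5.91857166] [ 0.41747684  0.35233144 -0.0838645 ] 0.02584132394923889 59.984242940554395
```

jog_arm(
  deltas=[
    {"delta_pos":[0,0,0],"yaw":0.07,"fingers":0.2},
    {"delta_pos":[0,0,0],"yaw":0.13,"fingers":0.2},
    {"delta_pos":[0,0,0],"yaw":0.13,"fingers":0.2},
    {"delta_pos":[0,0,0],"yaw":0.13,"fingers":0.2},
  ],
)

```text
clock: 4.15
eef_pos: [0.5911, 0.2705, 0.1057]
tool_rot: [-0.096, 0.995, 0.001, 0.002]
ft_force: [-0.8, 1.0, 6.2]
grip_width: 0.0253
grasp_force: 60.1
```

```bash
python3 -c "
from h import *
to(.589,.2705,.104,101);o=bot.get_obs();print(o['ft_force'],o['ft_torque'],o['grip_width'],o['grasp_force'])"
```

```text
t 4.15 tcp [0.5911 0.2705 0.1057] psi 100.99 j6 13.6 -> d [0.0069 0.0014 0.0055] yaw -0.0002
[-0.79183841  1.0430354   6.24295006] [0.25962525 0.2106109  0.08933986] 0.025310226507297095 60.05267481668852
```

jog_arm(
  deltas=[
    {"delta_pos":[0,0,0],"yaw":-0.1,"fingers":0.2},
    {"delta_pos":[0,0,0],"yaw":-0.2,"fingers":0.2},
    {"delta_pos":[0,0,0],"yaw":-0.2,"fingers":0.2},
  ],
)

```text
clock: 4.45
eef_pos: [0.591, 0.2708, 0.1057]
tool_rot: [-0.174, 0.985, 0.001, 0.002]
ft_force: [-1.5, 1.6, 6.8]
grip_width: 0.0258
grasp_force: 60.0
```

```bash
python3 -c "
from h import *
to(.589,.2705,.104,101);o=bot.get_obs();print(o['ft_force'],o['ft_torque'],o['grip_width'],o['grasp_force'])"
```

```text
t 4.45 tcp [0.591  0.2708 0.1057] psi 110.05 j6 4.5 -> d [0.0065 0.0013 0.0055] yaw 0.2011
[-1.46649461  1.64508055  6.76565703] [ 0.51472047  0.33031892 -0.1204234 ] 0.025834208826707908 59.96523047564551
```

jog_arm(
  deltas=[
    {"delta_pos":[0,0,-0.001],"yaw":-0.15,"fingers":0.2},
    {"delta_pos":[0,0,-0.001],"yaw":-0.3,"fingers":0.2},
    {"delta_pos":[0,0,-0.002],"yaw":-0.45,"fingers":0.2},
    {"delta_pos":[0,0,-0.002],"yaw":-0.6,"fingers":0.2},
    {"delta_pos":[0,0,-0.003],"yaw":-0.75,"fingers":0.2},
    {"delta_pos":[0,0,-0.003],"yaw":-0.9,"fingers":0.2},
    {"delta_pos":[0,0,-0.003],"yaw":-0.9,"fingers":0.2},
  ],
)

```text
clock: 5.15
eef_pos: [0.59, 0.272, 0.1065]
tool_rot: [-0.505, 0.863, 0.002, 0.002]
ft_force: [-3.3, 5.0, 7.3]
grip_width: 0.0262
grasp_force: 60.1
```

```bash
python3 -c "
from h import *
to(.589,.2705,.104,101);o=bot.get_obs();print(o['ft_force'],o['ft_torque'],o['grip_width'],o['grasp_force'])"
```

```text
t 5.15 tcp [0.59   0.272  0.1065] psi 150.65 j6 -36.0 -> d [0.006  0.0003 0.0084] yaw 1.1033
[-3.29930682  4.99364805  7.2675271 ] [ 1.09198057  0.85215837 -0.10395876] 0.026192258253917387 60.10869379970245
```

jog_arm(
  deltas=[
    {"delta_pos":[0,0.003,-0.001],"yaw":-0.15,"fingers":0.2},
    {"delta_pos":[0,0.003,-0.001],"yaw":-0.3,"fingers":0.2},
    {"delta_pos":[0,0.003,-0.002],"yaw":-0.45,"fingers":0.2},
    {"delta_pos":[0,0.003,-0.002],"yaw":-0.6,"fingers":0.2},
    {"delta_pos":[0,0.003,-0.003],"yaw":-0.75,"fingers":0.2},
    {"delta_pos":[0,0.003,-0.003],"yaw":-0.9,"fingers":0.2},
    {"delta_pos":[0,0.003,-0.003],"yaw":-0.9,"fingers":0.2},
  ],
)

```text
clock: 5.85
eef_pos: [0.5883, 0.2723, 0.1074]
tool_rot: [0.773, -0.635, -0.002, -0.002]
ft_force: [-5.5, 5.4, 8.2]
grip_width: 0.0262
grasp_force: 60.3
```

```bash
python3 -c "
from h import *
to(.589,.2705,.104,101);o=bot.get_obs();print(o['ft_force'],o['ft_torque'],o['grip_width'],o['grasp_force'])"
```

```text
t 5.85 tcp [0.5883 0.2723 0.1074] psi -168.84 j6 -76.4 -> d [ 0.0064 -0.0012  0.0112] yaw 2.0036
[-5.49183667  5.37837335  8.24954183] [ 0.96242438  1.32651496 -0.01501116] 0.026214999333161126 60.29680606210604
```

jog_arm(
  deltas=[
    {"delta_pos":[-0.004,0.003,-0.001],"yaw":-0.15,"fingers":0.2},
    {"delta_pos":[-0.004,0.003,-0.001],"yaw":-0.3,"fingers":0.2},
    {"delta_pos":[-0.004,0.003,-0.002],"yaw":-0.45,"fingers":0.2},
    {"delta_pos":[-0.004,0.003,-0.002],"yaw":-0.6,"fingers":0.2},
    {"delta_pos":[-0.004,0.003,-0.003],"yaw":-0.75,"fingers":0.2},
    {"delta_pos":[-0.004,0.003,-0.003],"yaw":-0.9,"fingers":0.2},
    {"delta_pos":[-0.004,0.003,-0.003],"yaw":-0.9,"fingers":0.2},
  ],
)

```text
clock: 6.55
eef_pos: [0.5869, 0.2717, 0.1082]
tool_rot: [0.944, -0.329, -0.001, -0.001]
ft_force: [-5.5, 1.0, 9.3]
grip_width: 0.0261
grasp_force: 60.5
```

```bash
python3 -c "
from h import *
to(.589,.2705,.104,101);o=bot.get_obs();print(o['ft_force'],o['ft_torque'],o['grip_width'],o['grasp_force'])"
```

```text
t 6.55 tcp [0.5869 0.2717 0.1082] psi -128.4 j6 -116.8 -> d [ 0.0081 -0.0013  0.0139] yaw 2.9023
[-5.50649769  0.98820713  9.34601584] [ 0.15293     1.50839936 -0.1296752 ] 0.026066926322330892 60.46433405717835
```

jog_arm(
  deltas=[
    {"delta_pos":[-0.004,0.002,-0.001],"yaw":-0.15,"fingers":0.2},
    {"delta_pos":[-0.004,0.002,-0.001],"yaw":-0.3,"fingers":0.2},
    {"delta_pos":[-0.004,0.002,-0.002],"yaw":-0.45,"fingers":0.2},
    {"delta_pos":[-0.004,0.002,-0.003],"yaw":-0.6,"fingers":0.2},
    {"delta_pos":[-0.004,0.002,-0.004],"yaw":-0.75,"fingers":0.2},
    {"delta_pos":[-0.004,0.002,-0.004],"yaw":-0.9,"fingers":0.2},
    {"delta_pos":[-0.004,0.002,-0.004],"yaw":-0.9,"fingers":0.2},
  ],
)

```text
clock: 7.25
eef_pos: [0.5861, 0.2704, 0.1091]
tool_rot: [1.0, 0.018, -0.0, 0.0]
ft_force: [-4.2, -2.1, 8.4]
grip_width: 0.0261
grasp_force: 60.3
```

jog_arm(
  deltas=[
    {"delta_pos":[0,0,0],"yaw":0,"fingers":0.55},
    {"delta_pos":[0,0,0],"yaw":0,"fingers":0.55},
    {"delta_pos":[0,0,0],"yaw":0,"fingers":0.55},
  ],
)

```text
clock: 7.55
eef_pos: [0.587, 0.2711, 0.107]
tool_rot: [1.0, 0.017, 0.0, 0.0]
ft_force: [-1.5, 0.1, -0.4]
grip_width: 0.0472
grasp_force: 0.0
```

```bash
python3 -c "
from h import *
to(.589,.2705,.108,72);o=bot.get_obs();print(o['ft_force'],o['ft_torque'],o['grip_width'],o['grasp_force'])"
```

```text
t 7.55 tcp [0.587  0.2711 0.107 ] psi -88.05 j6 -157.2 -> d [ 0.0067  0.0021 -0.0032] yaw -3.5567
[-1.53723784  0.09938709 -0.37803814] [-0.03451378  0.03154216  0.03438062] 0.047216016081086165 0.0
```

jog_arm(
  deltas=[
    {"delta_pos":[0.006,0,-0.002],"yaw":0.18,"fingers":0.55},
    {"delta_pos":[0.006,0,-0.002],"yaw":0.36,"fingers":0.55},
    {"delta_pos":[0.006,0,-0.002],"yaw":0.54,"fingers":0.55},
    {"delta_pos":[0.006,0,-0.002],"yaw":0.72,"fingers":0.55},
    {"delta_pos":[0.006,0,-0.002],"yaw":0.91,"fingers":0.55},
    {"delta_pos":[0.006,0,-0.002],"yaw":0.91,"fingers":0.55},
  ],
)

```text
clock: 8.15
eef_pos: [0.5886, 0.2712, 0.1074]
tool_rot: [0.943, -0.334, -0.0, 0.0]
ft_force: [-0.1, 0.2, -0.1]
grip_width: 0.0469
grasp_force: 0.0
```

jog_arm(
  deltas=[
    {"delta_pos":[0,0,0],"yaw":0.18,"fingers":0.55},
    {"delta_pos":[0,0,0],"yaw":0.36,"fingers":0.55},
    {"delta_pos":[0,0,0],"yaw":0.54,"fingers":0.55},
    {"delta_pos":[0,0,0],"yaw":0.72,"fingers":0.55},
    {"delta_pos":[0,0,0],"yaw":0.91,"fingers":0.55},
    {"delta_pos":[0,0,0],"yaw":0.91,"fingers":0.55},
  ],
)

```text
clock: 8.75
eef_pos: [0.5886, 0.2712, 0.1075]
tool_rot: [0.767, -0.641, -0.0, 0.0]
ft_force: [-0.3, -0.5, 0.3]
grip_width: 0.0471
grasp_force: 0.0
```

jog_arm(
  deltas=[
    {"delta_pos":[0,0,0],"yaw":0.18,"fingers":0.55},
    {"delta_pos":[0,0,0],"yaw":0.36,"fingers":0.55},
    {"delta_pos":[0,0,0],"yaw":0.54,"fingers":0.55},
    {"delta_pos":[0,0,0],"yaw":0.72,"fingers":0.55},
    {"delta_pos":[0,0,0],"yaw":0.91,"fingers":0.55},
    {"delta_pos":[0,0,0],"yaw":0.91,"fingers":0.55},
  ],
)

```text
clock: 9.35
eef_pos: [0.5886, 0.2711, 0.1076]
tool_rot: [-0.495, 0.869, -0.0, -0.0]
ft_force: [0.3, 0.4, 0.4]
grip_width: 0.0469
grasp_force: 0.0
```

```bash
python3 -c "
from h import *
to(.589,.271,.108,149);o=bot.get_obs();print(o['ft_force'],o['ft_torque'],o['grip_width'],o['grasp_force'])"
```

```text
t 9.35 tcp [0.5886 0.2711 0.1076] psi 149.39 j6 -34.7 -> d [-0.0003 -0.0014 -0.0014] yaw 0.0086
[0.28552206 0.4264803  0.36023071] [ 0.03849487  0.02095213 -0.08941352] 0.046905898241186364 0.0
```

jog_arm(
  deltas=[
    {"delta_pos":[0,0,0],"yaw":0,"fingers":0.2},
    {"delta_pos":[0,0,0],"yaw":0,"fingers":0.2},
    {"delta_pos":[0,0,0],"yaw":0,"fingers":0.2},
    {"delta_pos":[0,0,0],"yaw":0,"fingers":0.2},
  ],
)

```text
clock: 9.75
eef_pos: [0.5888, 0.2711, 0.1079]
tool_rot: [-0.494, 0.87, -0.0, 0.0]
ft_force: [1.1, -0.7, 1.5]
grip_width: 0.0259
grasp_force: 60.5
```

jog_arm(
  deltas=[
    {"delta_pos":[0,0,-0.001],"yaw":-0.15,"fingers":0.2},
    {"delta_pos":[0,0,-0.001],"yaw":-0.3,"fingers":0.2},
    {"delta_pos":[0,0,-0.002],"yaw":-0.45,"fingers":0.2},
    {"delta_pos":[0,0,-0.002],"yaw":-0.6,"fingers":0.2},
    {"delta_pos":[0,0,-0.003],"yaw":-0.75,"fingers":0.2},
    {"delta_pos":[0,0,-0.003],"yaw":-0.9,"fingers":0.2},
    {"delta_pos":[0,0,-0.003],"yaw":-0.9,"fingers":0.2},
  ],
)

```text
clock: 10.45
eef_pos: [0.5883, 0.2711, 0.1087]
tool_rot: [0.764, -0.645, -0.0, 0.0]
ft_force: [-1.3, -0.5, 2.1]
grip_width: 0.0259
grasp_force: 60.6
```

jog_arm(
  deltas=[
    {"delta_pos":[0,0,-0.001],"yaw":-0.15,"fingers":0.2},
    {"delta_pos":[0,0,-0.001],"yaw":-0.3,"fingers":0.2},
    {"delta_pos":[0,0,-0.002],"yaw":-0.45,"fingers":0.2},
    {"delta_pos":[0,0,-0.002],"yaw":-0.6,"fingers":0.2},
    {"delta_pos":[0,0,-0.003],"yaw":-0.75,"fingers":0.2},
    {"delta_pos":[0,0,-0.003],"yaw":-0.9,"fingers":0.2},
    {"delta_pos":[0,0,-0.003],"yaw":-0.9,"fingers":0.2},
  ],
)

```text
clock: 11.15
eef_pos: [0.5879, 0.2708, 0.1095]
tool_rot: [0.94, -0.342, -0.0, 0.0]
ft_force: [-3.1, -1.0, 3.3]
grip_width: 0.026
grasp_force: 60.7
```

jog_arm(
  deltas=[
    {"delta_pos":[0,0,0],"yaw":0,"fingers":0.6},
    {"delta_pos":[0,0,0],"yaw":0,"fingers":0.8},
    {"delta_pos":[0,0,0],"yaw":0,"fingers":0.8},
    {"delta_pos":[0,0,-0.15],"yaw":0,"fingers":0.8},
    {"delta_pos":[0,0,-0.3],"yaw":0,"fingers":0.8},
    {"delta_pos":[0,0,-0.3],"yaw":0,"fingers":0.8},
  ],
)

```text
clock: 11.75
eef_pos: [0.5923, 0.273, 0.2076]
tool_rot: [0.94, -0.342, 0.005, -0.005]
ft_force: [1.1, -0.4, 1.6]
grip_width: 0.0685
grasp_force: 0.0
```

```bash
python3 -c "
from h import *
to(.450,.274,.2,90)"
```

```text
t 11.75 tcp [0.5923 0.273  0.2076] psi -129.94 j6 -115.3 -> d [-0.366   0.3022  0.0192] yaw 3.1124
```

jog_arm(
  deltas=[
    {"delta_pos":[-0.14,0.03,-0.03],"yaw":0.18,"fingers":0.8},
    {"delta_pos":[-0.28,0.06,-0.06],"yaw":0.36,"fingers":0.8},
    {"delta_pos":[-0.42,0.09,-0.09],"yaw":0.54,"fingers":0.8},
    {"delta_pos":[-0.56,0.12,-0.12],"yaw":0.72,"fingers":0.8},
    {"delta_pos":[-0.7,0.13,-0.14],"yaw":0.9,"fingers":0.8},
    {"delta_pos":[-0.7,0.13,-0.14],"yaw":1,"fingers":0.8},
    {"delta_pos":[-0.7,0.13,-0.14],"yaw":1,"fingers":0.8},
  ],
)

```text
clock: 12.45
eef_pos: [0.4015, 0.377, 0.2418]
tool_rot: [0.739, -0.674, 0.0, -0.001]
ft_force: [1.0, -0.5, -0.1]
grip_width: 0.0685
grasp_force: 0.0
```

jog_arm(
  deltas=[
    {"delta_pos":[0,0,0],"yaw":0.18,"fingers":0.6},
    {"delta_pos":[0,0,0],"yaw":0.36,"fingers":0.6},
    {"delta_pos":[0,0,0],"yaw":0.54,"fingers":0.6},
    {"delta_pos":[0,0,0],"yaw":0.72,"fingers":0.6},
    {"delta_pos":[0,0,0],"yaw":0.9,"fingers":0.6},
    {"delta_pos":[0,0,0],"yaw":1,"fingers":0.6},
  ],
)

```text
clock: 13.05
eef_pos: [0.4033, 0.3752, 0.2409]
tool_rot: [-0.421, 0.907, -0.0, -0.0]
ft_force: [0.1, 0.1, -0.9]
grip_width: 0.0512
grasp_force: 0.0
```

jog_arm(
  deltas=[
    {"delta_pos":[0,0,0],"yaw":0.18,"fingers":0.6},
    {"delta_pos":[0,0,0],"yaw":0.36,"fingers":0.6},
    {"delta_pos":[0,0,0],"yaw":0.54,"fingers":0.6},
    {"delta_pos":[0,0,0],"yaw":0.72,"fingers":0.6},
    {"delta_pos":[0,0,0],"yaw":0.9,"fingers":0.6},
    {"delta_pos":[0,0,0],"yaw":1,"fingers":0.6},
  ],
)

```text
clock: 13.65
eef_pos: [0.4033, 0.3752, 0.2409]
tool_rot: [-0.042, 0.999, -0.0, -0.0]
ft_force: [-0.2, -0.8, -0.1]
grip_width: 0.0511
grasp_force: 0.0
```

```bash
python3 - <<'E'
from h import *
cs=[bot.camera('top') for _ in range(3)]
W=np.nanmean([cloud(k) for k in cs],0)
for n,(u,v) in dict(A=(243,203),B=(309,208)).items():
    P=W[v-35:v+35,u-35:u+35].reshape(-1,3)
    ax=P[(P[:,2]>.124)&(P[:,2]<.14)].mean(0)
    d=np.hypot(*(P[:,:2]-ax[:2]).T); m=(P[:,2]>.095)&(P[:,2]<.108)&(d>.038)&(d<.056)
    q=P[(P[:,2]>.125)]; print(n,np.percentile(q[:,2],[10,50,90]).round(4))
    e=P[m].mean(0); print(n,'axis',ax,'ear',e,m.sum(),'yaw',np.degrees(np.arctan2(*(ax-e)[1::-1])),'dist',np.hypot(*(ax-e)[:2]))
    r=cv2.minAreaRect((P[m][:,:2]*1000).astype(np.float32)); print(r)
s=bot.camera('side')
A=cv2.resize(cs[0]['image'][170:240,205:285],(640,560),interpolation=3)[:, 60:460]
B=cv2.resize(s['image'][208:278,285:335],(400,560),interpolation=3)
save('n4.png',np.hstack([A,B]))
to(.544,.272,.16,87.5)
E
```

```text
A [0.1335 0.1363 0.143 ]
A axis [0.58884847 0.26944366 0.1352672 ] ear [0.54398233 0.27194357 0.10078526] 22 yaw -3.189186927940682 dist 0.04493573161122261
((544.0779418945312, 271.7699890136719), (7.634620189666748, 12.11809253692627), 2.6706719398498535)
B [0.1289 0.1311 0.1434]
B axis [0.57177537 0.10513003 0.13069563] ear [0.52797486 0.11493393 0.10009308] 20 yaw -12.616605561440982 dist 0.04488431547862921
((527.9529418945312, 114.93611907958984), (12.96055793762207, 7.7754130363464355), 74.79023742675781)
t 13.85 tcp [0.403  0.3754 0.2411] psi 95.17 j6 37.8 -> d [-0.4372 -0.3857  0.2703] yaw 0.1705
```

View pics/n4.png

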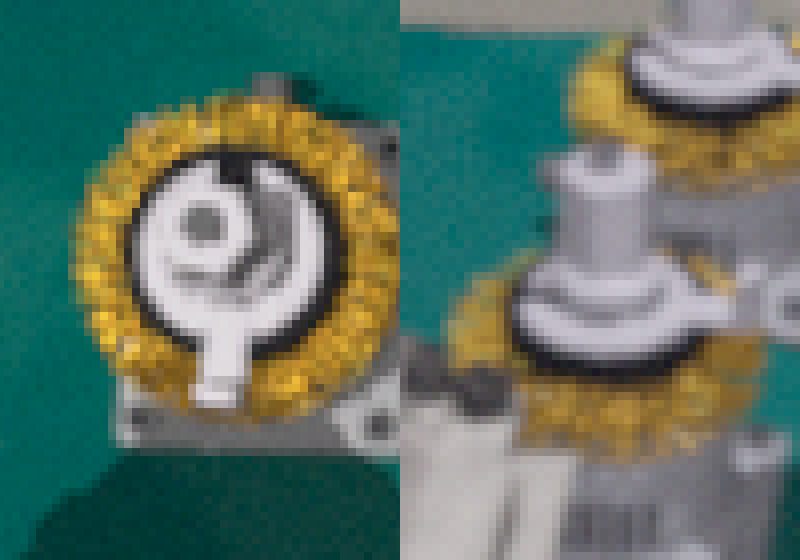

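The nut (205,225) now has its top at z 0.136, so it has risen about 5.3 mm. The washer still sits in place, with its ear at (220,385). I'll go to the ear.

jog_arm(
  deltas=[
    {"delta_pos":[-0.11,-0.1,0.03],"yaw":0.05,"fingers":0.5},
    {"delta_pos":[-0.22,-0.2,0.06],"yaw":0.1,"fingers":0.5},
    {"delta_pos":[-0.33,-0.3,0.12],"yaw":0.15,"fingers":0.5},
    {"delta_pos":[-0.436,-0.385,0.2],"yaw":0.177,"fingers":0.5},
    {"delta_pos":[-0.436,-0.385,0.27],"yaw":0.177,"fingers":0.5},
    {"delta_pos":[-0.436,-0.385,0.27],"yaw":0.177,"fingers":0.5},
    {"delta_pos":[-0.436,-0.385,0.27],"yaw":0.177,"fingers":0.5},
  ],
)

```text
clock: 14.55
eef_pos: [0.5427, 0.2723, 0.1603]
tool_rot: [0.025, 1.0, -0.0, -0.001]
ft_force: [-0.3, -0.1, -0.7]
grip_width: 0.0428
grasp_force: 0.0
```

```bash
python3 -c "
from h import *
to(.5435,.2722,.088,87.2)"
```

```text
t 14.55 tcp [0.5427 0.2723 0.1603] psi 87.19 j6 29.5 -> d [-3.10e-03 -1.00e-04  2.41e-01] yaw -0.0003
```

jog_arm(
  deltas=[
    {"delta_pos":[-0.003,0,0.1],"yaw":0,"fingers":0.5},
    {"delta_pos":[-0.003,0,0.19],"yaw":0,"fingers":0.5},
    {"delta_pos":[-0.003,0,0.24],"yaw":0,"fingers":0.5},
    {"delta_pos":[-0.003,0,0.24],"yaw":0,"fingers":0.4},
  ],
)

```text
clock: 14.95
eef_pos: [0.5423, 0.273, 0.0878]
tool_rot: [0.024, 1.0, -0.001, -0.001]
ft_force: [-0.8, -0.3, -0.9]
grip_width: 0.0344
grasp_force: 0.0
```

jog_arm(
  deltas=[
    {"delta_pos":[0,0,0],"yaw":0,"fingers":0.3},
    {"delta_pos":[0,0,0],"yaw":0,"fingers":0.22},
    {"delta_pos":[0,0,0],"yaw":0,"fingers":0.08},
    {"delta_pos":[0,0,0],"yaw":0,"fingers":0.08},
    {"delta_pos":[0,0,0],"yaw":0,"fingers":0.08},
  ],
)

```text
clock: 15.45
eef_pos: [0.5447, 0.2733, 0.0905]
tool_rot: [0.025, 1.0, 0.001, 0.001]
ft_force: [-1.1, 0.8, 6.5]
grip_width: 0.0112
grasp_force: 58.8
```

```bash
python3 -c "
from h import *
to(.5435,.2722,.088,87.2);o=bot.get_obs();print(o['ft_force'],o['ft_torque'],o['grip_width'],o['grasp_force'])"
```

```text
t 15.45 tcp [0.5447 0.2733 0.0905] psi 87.16 j6 29.5 -> d [ 0.0037 -0.0038  0.0082] yaw -0.0009
[-1.12045296  0.81008454  6.48654073] [ 0.10463931  0.37979757 -0.00493366] 0.01124928865098222 58.77207398414612
```

jog_arm(
  deltas=[
    {"delta_pos":[0,0,-0.006],"yaw":0,"fingers":0.08},
    {"delta_pos":[0,0,-0.012],"yaw":0,"fingers":0.08},
    {"delta_pos":[0,0,-0.016],"yaw":0,"fingers":0.08},
    {"delta_pos":[0,0,-0.016],"yaw":0,"fingers":0.08},
  ],
)

```text
clock: 15.85
eef_pos: [0.5437, 0.2723, 0.093]
tool_rot: [0.025, 1.0, -0.0, -0.0]
ft_force: [-0.1, 0.5, -1.0]
grip_width: 0.0115
grasp_force: 58.5
```

```bash
python3 -c "
from h import *
to(.5435,.2722,.0945,87.2);o=bot.get_obs();print(o['ft_force'],o['ft_torque'],o['grip_width'],o['grasp_force'])
W=np.nanmean([cloud(bot.camera('side')) for _ in range(3)],0)
P=W[208:278,285:345].reshape(-1,3)
d=np.hypot(P[:,0]-.589,P[:,1]-.271)
for a,b in((0,.012),(.021,.027),(.04,.05)):
  q=P[(d>a)&(d<b)&(P[:,2]>.083)&(P[:,2]<.14)];print(a,len(q),q.mean(0),np.percentile(q[:,2],[25,50,75]))
"
```

```text
t 15.85 tcp [0.5437 0.2723 0.093 ] psi 87.14 j6 29.5 -> d [ 0.0008 -0.0004 -0.0049] yaw -0.0014
[-0.06310239  0.45408396 -1.00542029] [-0.0116539  -0.00724175  0.03062996] 0.011511855179552546 58.53361666202545
0 30 [0.5884266  0.27353825 0.13578497] [0.13552954 0.13602477 0.13662239]
0.021 69 [0.58904216 0.28429942 0.08788198] [0.0872815  0.08832675 0.08905593]
0.04 48 [0.54736272 0.28967025 0.10903646] [0.09920627 0.10935303 0.11856984]<string>:4: RuntimeWarning: Mean of empty slice
```

jog_arm(
  deltas=[
    {"delta_pos":[0,0,-0.004],"yaw":0,"fingers":0.08},
    {"delta_pos":[0,0,-0.005],"yaw":0,"fingers":0.08},
    {"delta_pos":[0,0,-0.005],"yaw":0,"fingers":0.08},
  ],
)

```text
clock: 16.3
eef_pos: [0.5439, 0.2725, 0.0949]
tool_rot: [0.025, 1.0, -0.0, 0.0]
ft_force: [0.4, 0.4, -0.8]
grip_width: 0.0112
grasp_force: 58.5
```

```bash
python3 -W ignore -c "
from h import *
to(.5435,.2722,.0945,87.2);o=bot.get_obs();print(o['ft_force'],o['ft_torque'],o['grip_width'],o['grasp_force'])
S0=cloud(dict(np.load('side0.npz')));
cs=[bot.camera('side') for _ in range(3)]
S1=np.nanmean([cloud(c) for c in cs],0)
for W in(S0,S1):
 P=W[208:278,285:345].reshape(-1,3)
 d=np.hypot(P[:,0]-.589,P[:,1]-.271)
 for a,b in((.021,.027),(.0,.012)):
  q=P[(d>a)&(d<b)&(P[:,2]>.083)&(P[:,2]<.14)];print(a,len(q),q.mean(0),np.percentile(q[:,2],[25,50,75,90]))
save('n5.png',np.hstack([np.load('side0.npz')['image'][215:265,285:345],cs[0]['image'][215:265,285:345]]),6)
"
```

```text
t 16.3 tcp [0.5439 0.2725 0.0949] psi 87.14 j6 29.5 -> d [ 0.0012 -0.001   0.0012] yaw -0.0013
[ 0.44251149  0.3881003  -0.76036192] [ 0.02263908  0.01751209 -0.04231757] 0.01119331979115548 58.53971064090729
0.021 49 [0.58959874 0.27964871 0.08720993] [0.08645953 0.08727845 0.08804045 0.08882642]
0.0 44 [0.58815323 0.2744162  0.12813463] [0.12929079 0.13040071 0.13149689 0.13488322]
0.021 67 [0.58743078 0.28298539 0.08939206] [0.08909813 0.09042176 0.09085002 0.09119565]
0.0 31 [0.58817101 0.27370997 0.13487845] [0.13546892 0.13579456 0.13641312 0.13727228]
```

View pics/n5.png

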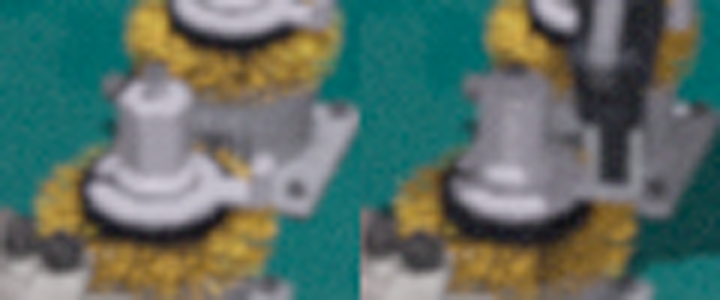

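The disc has risen about 3.1 mm, and the gripper (right, 615,130) holds the ear. A touch more lift, then I'll draw it along −x.

jog_arm(
  deltas=[
    {"delta_pos":[0,0,-0.002],"yaw":0,"fingers":0.08},
    {"delta_pos":[0.02,0,-0.002],"yaw":0,"fingers":0.08},
    {"delta_pos":[0.04,0,-0.002],"yaw":0,"fingers":0.08},
    {"delta_pos":[0.06,0,-0.002],"yaw":0,"fingers":0.08},
  ],
)

```text
clock: 16.85
eef_pos: [0.5251, 0.2734, 0.0954]
tool_rot: [0.025, 1.0, -0.0, -0.0]
ft_force: [-0.7, 0.6, -1.4]
grip_width: 0.0113
grasp_force: 58.5
```

```bash
python3 -W ignore -c "
from h import *
to(.4835,.2755,.0952,87.2);o=bot.get_obs();print(o['ft_force'],o['ft_torque'],o['grip_width'],o['grasp_force'])"
```

```text
t 16.85 tcp [0.5251 0.2734 0.0954] psi 87.15 j6 30.3 -> d [0.1389 0.0002 0.0006] yaw -0.0011
[-0.66145486  0.64018351 -1.36143694] [ 0.01518429  0.03027236 -0.02221642] 0.011291004110229744 58.5454523563385
```

jog_arm(
  deltas=[
    {"delta_pos":[0.03,0,0],"yaw":0,"fingers":0.08},
    {"delta_pos":[0.06,0,0],"yaw":0,"fingers":0.08},
    {"delta_pos":[0.09,0,0],"yaw":0,"fingers":0.08},
    {"delta_pos":[0.13,0,0],"yaw":0,"fingers":0.08},
    {"delta_pos":[0.18,0,0],"yaw":0,"fingers":0.08},
    {"delta_pos":[0.22,0,0],"yaw":0,"fingers":0.08},
    {"delta_pos":[0.22,0,0],"yaw":0,"fingers":0.08},
  ],
)

```text
clock: 17.55
eef_pos: [0.4579, 0.2766, 0.0954]
tool_rot: [0.024, 1.0, -0.0, -0.001]
ft_force: [0.9, -0.2, -1.0]
grip_width: 0.0115
grasp_force: 58.6
```

```bash
python3 -W ignore -c "
from h import *
c,s=np.cos(np.radians(12.2)),np.sin(np.radians(12.2))
ex=-.0315
X,Y=.428+ex*c,.155+ex*s
print(X,Y);to(X,Y,.12,102.2);o=bot.get_obs();print(o['ft_force'],o['grip_width'],o['grasp_force'])
cs=bot.camera('top');W=cloud(cs);P=W[225:310,245:335].reshape(-1,3);col=cs['image'][225:310,245:335].reshape(-1,3).astype(int)
y=(col[:,0]>150)&(col[:,1]>140)&(col[:,2]<90)&(P[:,2]>.036)&(P[:,2]<.055)
print(cv2.minAreaRect(P[y][:,:2].astype(np.float32)*1000))
save('n6.png',cs['image'][150:310,190:350],3.7)"
```

```text
0.39721139932998795 0.14834326891165525
t 17.55 tcp [0.4579 0.2766 0.0954] psi 87.22 j6 33.9 -> d [ 0.1815 -0.4368 -0.0815] yaw -0.3329
[ 0.90482222 -0.21415935 -0.96080318] 0.01147362505665316 58.554407358169556
((427.5919189453125, 155.04971313476562), (113.36534118652344, 154.1175079345703), 12.46867847442627)
```

View pics/n6.png

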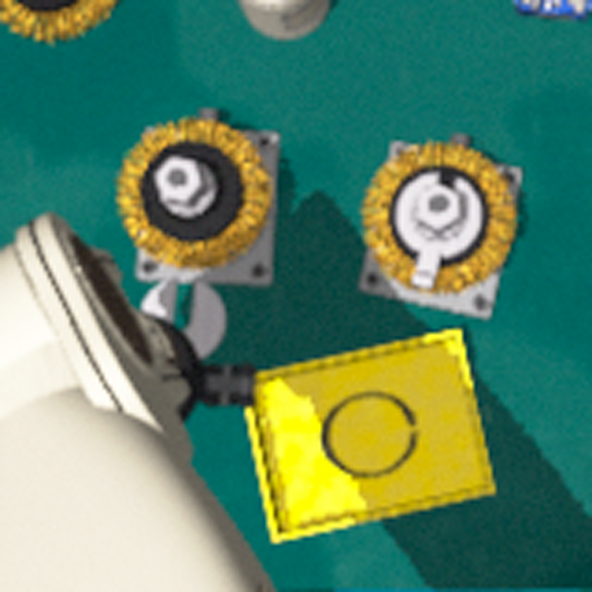

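The washer is out (185,310), stand_b is untouched, and the tray pose is unchanged. I'll carry it over the tray.

jog_arm(
  deltas=[
    {"delta_pos":[0.01,-0.01,-0.06],"yaw":0,"fingers":0.08},
    {"delta_pos":[0.04,-0.08,-0.085],"yaw":-0.05,"fingers":0.08},
    {"delta_pos":[0.08,-0.18,-0.085],"yaw":-0.12,"fingers":0.08},
    {"delta_pos":[0.12,-0.28,-0.085],"yaw":-0.2,"fingers":0.08},
    {"delta_pos":[0.16,-0.37,-0.085],"yaw":-0.28,"fingers":0.08},
    {"delta_pos":[0.182,-0.437,-0.085],"yaw":-0.335,"fingers":0.08},
    {"delta_pos":[0.182,-0.437,-0.085],"yaw":-0.335,"fingers":0.08},
    {"delta_pos":[0.182,-0.437,-0.085],"yaw":-0.335,"fingers":0.08},
  ],
)

```text
clock: 18.4
eef_pos: [0.4, 0.1486, 0.1214]
tool_rot: [-0.105, 0.994, 0.0, 0.001]
ft_force: [0.6, 0.4, -0.6]
grip_width: 0.0113
grasp_force: 58.7
```

```bash
python3 -W ignore -c "
from h import *
to(.3970,.1484,.02,102.3);o=bot.get_obs();print(o['ft_force'],o['grip_width'],o['grasp_force'])"
```

```text
t 18.4 tcp [0.4    0.1486 0.1214] psi 102.11 j6 8.3 -> d [0.0106 0.0014 0.338 ] yaw -0.0042
[ 0.63745965  0.37342132 -0.63371964] 0.011285904633517474 58.65984499454498
```

jog_arm(
  deltas=[
    {"delta_pos":[0.006,0,0.1],"yaw":0,"fingers":0.08},
    {"delta_pos":[0.006,0,0.2],"yaw":0,"fingers":0.08},
    {"delta_pos":[0.006,0,0.27],"yaw":0,"fingers":0.08},
    {"delta_pos":[0.006,0,0.31],"yaw":0,"fingers":0.08},
    {"delta_pos":[0.006,0,0.31],"yaw":0,"fingers":0.08},
    {"delta_pos":[0.006,0,0.31],"yaw":0,"fingers":0.08},
  ],
)

```text
clock: 19.0
eef_pos: [0.398, 0.1489, 0.028]
tool_rot: [-0.107, 0.994, 0.0, 0.0]
ft_force: [0.4, -0.6, -0.4]
grip_width: 0.0112
grasp_force: 58.7
```

```bash
python3 -W ignore -c "
from h import *
to(.3970,.1484,.0125,102.3);o=bot.get_obs();print(o['ft_force'],o['grip_width'],o['grasp_force'])"
```

```text
t 19.0 tcp [0.398  0.1489 0.028 ] psi 102.25 j6 8.3 -> d [ 0.0036 -0.001   0.0518] yaw -0.001
[ 0.39558282 -0.64994314 -0.41422809] 0.011185766873598802 58.67092251777649
```

jog_arm(
  deltas=[
    {"delta_pos":[0,0,0.02],"yaw":0,"fingers":0.08},
    {"delta_pos":[0,0,0.04],"yaw":0,"fingers":0.08},
    {"delta_pos":[0,0,0.052],"yaw":0,"fingers":0.08},
    {"delta_pos":[0,0,0.052],"yaw":0,"fingers":0.08},
  ],
)

```text
clock: 19.4
eef_pos: [0.3967, 0.1479, 0.0119]
tool_rot: [-0.106, 0.994, -0.0, -0.0]
ft_force: [1.0, -0.0, -0.5]
grip_width: 0.0115
grasp_force: 58.7
```

jog_arm(
  deltas=[
    {"delta_pos":[0,0,0.004],"yaw":0,"fingers":0.08},
    {"delta_pos":[0,0,0.004],"yaw":0,"fingers":0.08},
  ],
)

```text
clock: 19.6
eef_pos: [0.3972, 0.1481, 0.0111]
tool_rot: [-0.106, 0.994, 0.0, 0.0]
ft_force: [-0.3, 1.1, -0.8]
grip_width: 0.011
grasp_force: 58.7
```

jog_arm(
  deltas=[
    {"delta_pos":[0,0,0.004],"yaw":0,"fingers":0.08},
    {"delta_pos":[0,0,0.006],"yaw":0,"fingers":0.08},
    {"delta_pos":[0,0,0.006],"yaw":0,"fingers":0.08},
  ],
)

```text
clock: 19.9
eef_pos: [0.3974, 0.1481, 0.0104]
tool_rot: [-0.106, 0.994, 0.0, 0.0]
ft_force: [-2.9, -1.2, 9.5]
grip_width: 0.0116
grasp_force: 59.9
```

jog_arm(
  deltas=[
    {"delta_pos":[0,0,-0.002],"yaw":0,"fingers":0.15},
    {"delta_pos":[0,0,-0.002],"yaw":0,"fingers":0.25},
    {"delta_pos":[0,0,-0.002],"yaw":0,"fingers":0.4},
    {"delta_pos":[0,0,-0.002],"yaw":0,"fingers":0.4},
    {"delta_pos":[0,0,-0.002],"yaw":0,"fingers":0.4},
  ],
)

```text
clock: 20.4
eef_pos: [0.3972, 0.1481, 0.0098]
tool_rot: [-0.106, 0.994, -0.0, -0.0]
ft_force: [0.3, -0.1, -0.0]
grip_width: 0.0342
grasp_force: 0.0
```

jog_arm(
  deltas=[
    {"delta_pos":[0,0,-0.08],"yaw":0,"fingers":0.4},
    {"delta_pos":[0,0,-0.2],"yaw":0,"fingers":0.4},
    {"delta_pos":[0,0,-0.35],"yaw":0,"fingers":0.4},
    {"delta_pos":[0,0,-0.5],"yaw":0,"fingers":0.4},
    {"delta_pos":[0,0.15,-0.6],"yaw":0,"fingers":0.4},
    {"delta_pos":[0,0.3,-0.6],"yaw":0,"fingers":0.4},
    {"delta_pos":[0,0.45,-0.6],"yaw":0,"fingers":0.4},
    {"delta_pos":[0,0.6,-0.6],"yaw":0,"fingers":0.4},
    {"delta_pos":[0,0.75,-0.6],"yaw":0,"fingers":0.4},
    {"delta_pos":[0,0.75,-0.6],"yaw":0,"fingers":0.4},
  ],
)

```text
clock: 21.4
eef_pos: [0.3483, 0.3728, 0.1895]
tool_rot: [-0.11, 0.994, 0.001, 0.0]
ft_force: [-0.2, -0.2, -0.0]
grip_width: 0.0342
grasp_force: 0.0
```

```bash
python3 -W ignore -c "
from h import *
cs=bot.camera('top');W=cloud(cs)
I=cs['image'].astype(int)
P=W[235:300,250:330].reshape(-1,3);c=I[235:300,250:330].reshape(-1,3)
m=(c.max(1)-c.min(1)<40)&(c.mean(1)>120);q=P[m];print(m.sum(),np.nanmean(q,0),np.percentile(q[:,2],[5,50,95]),np.nanmin(q,0),np.nanmax(q,0))
m=m&(P[:,2]<.015)
A=np.c_[P[m][:,:2]-P[m][:,:2].mean(0),np.ones(m.sum())];print('plane',np.linalg.lstsq(A,P[m][:,2],rcond=None)[0])
s=bot.camera('side')
save('n7.png',np.hstack([cv2.resize(cs['image'][170:310,200:350],(480,448)),cv2.resize(s['image'][215:275,325:405],(320,448))]))"
```

```text
330 [0.43438978 0.15542923 0.008151  ] [nan nan nan] [ 0.3939823   0.07363615 -0.00255193] [0.51039084 0.18301142 0.02209614]
plane [-0.01297231  0.01571401  0.00746948]
```

View pics/n7.png

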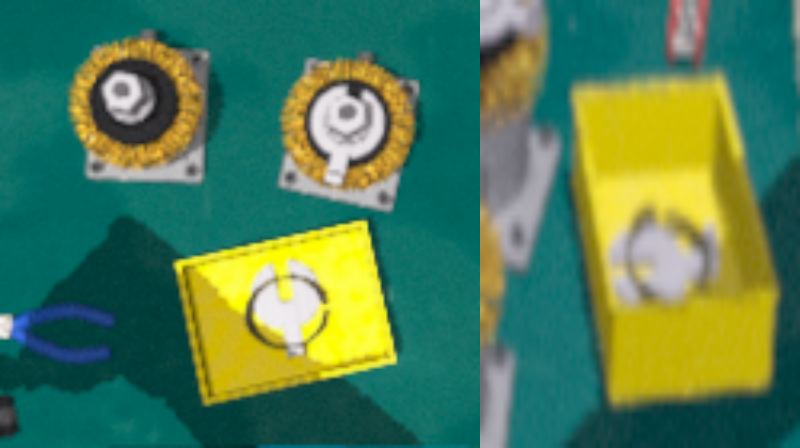

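The last picture shows the washer in the tray (top view, disc at 288,295, ear at 295,350). It measures flat: disc top at z 7.5 mm against 8 expected, tilt about 1°. The nut is still on stud A, and stand_b is untouched. The robot is clear, so I'll hand in.

```bash
python3 -c "
from workcell import bot
print(bot.job_done())"
```

```text
the job is handed in; nothing more can be done
None
```

I backed stand_a's nut off counter-clockwise (right-hand thread) by about 5 mm, drew the C-washer out by its ear, laid it flat in the yellow tray, and handed the job in at about 21.5 s.

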